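Sort the piled slide boxes into the out-trays

TASK

The slide boxes of four cases have been left in a crosswise pile. Take the pile apart from the top down, without shifting the boxes beneath, and lay each box flat, lid up and lengthwise in the out-tray with the rim of its own colour. There is glass inside: keep the boxes level, set them down rather than drop them, and leave the oil bottle and the staining jar where they stand.

Things in the scene. Friction and masses are not known exactly. Their poses are not given: they have to be found in the camera images.
- red_box: Red plastic five-slide box, closed, flat: 92 mm long (own x), 34 wide (own y), 22 high, 40-70 g, white label at one lid end. Origin: centre of its underside, z up through the lid. Lower layer, underside at 3 mm height, beside the green one (62 mm between centres, 28 mm clear, either side), on a fixed round grey mat (132 mm across, 3 thick). The mat, too, changes place and yaw.
- yellow_box: Yellow plastic five-slide box, closed, flat: 92 mm long (own x), 34 wide (own y), 22 high, 40-70 g, white label at one lid end. Origin: centre of its underside, z up through the lid. Upper layer, underside at 25 mm height: it lies across both lower boxes, beside the blue one (62 mm between centres, 28 mm clear, either side). Boxes are up to 2 mm and 0.06 rad askew; all show from above.
- green_box: Green plastic five-slide box, closed, flat: 92 mm long (own x), 34 wide (own y), 22 high, 40-70 g, white label at one lid end. Origin: centre of its underside, z up through the lid. Lower layer, underside at 3 mm height, on the mat beside and parallel to the red one, which side varies.
- blue_box: Blue plastic five-slide box, closed, flat: 92 mm long (own x), 34 wide (own y), 22 high, 40-70 g, white label at one lid end. Origin: centre of its underside, z up through the lid. Upper layer, underside at 25 mm height: it lies across both lower boxes, beside and parallel to the yellow one, which side varies.
- red_tray: shallow open tray, red rim, white floor, fixed: outside 118 (own x) x 60 mm (own y), inside 112 x 54; inner floor at 3 mm height, rim top at 12 mm; the middle 56 mm of both long sides is cut out down to the floor for fingers. Blank label holder on the -x end. Origin: centre of its underside. Yaw within 0.45 rad; trays and pile swap places.
- yellow_tray: shallow open tray, yellow rim, white floor, fixed: outside 118 (own x) x 60 mm (own y), inside 112 x 54; inner floor at 3 mm height, rim top at 12 mm; the middle 56 mm of both long sides is cut out down to the floor for fingers. Blank label holder on the -x end. Origin: centre of its underside. Yaw within 0.45 rad; trays and pile swap places.
- green_tray: shallow open tray, green rim, white floor, fixed: outside 118 (own x) x 60 mm (own y), inside 112 x 54; inner floor at 3 mm height, rim top at 12 mm; the middle 56 mm of both long sides is cut out down to the floor for fingers. Blank label holder on the -x end. Origin: centre of its underside. Yaw within 0.45 rad; trays and pile swap places.
- blue_tray: shallow open tray, blue rim, white floor, fixed: outside 118 (own x) x 60 mm (own y), inside 112 x 54; inner floor at 3 mm height, rim top at 12 mm; the middle 56 mm of both long sides is cut out down to the floor for fingers. Blank label holder on the -x end. Origin: centre of its underside. Yaw within 0.45 rad; trays and pile swap places.
- oil_bottle: bystander: small amber dropper bottle with black cap and rubber teat, 34 mm diameter, 90 mm tall, standing loose on the desk at one side of the work. Origin: centre of its base.
- stain_jar: bystander: square glass staining jar with purple stain and a white lid, foot 60 x 60 mm, 98 mm tall, standing loose on the desk at the other side. Origin: centre of its base.
Mind the look-alikes: they are no part of the job. What is shaped like the yellow_box but pink is not meant.

How it is judged:
By the outcome, as a careful person would: the job done as asked, in the order asked, and still so for the second after the job is handed in, with the robot touching nothing.
It also fails if it takes over 109 s, if anything falls off the work surface, if the arm or the gripper's body presses on something with over 40 N, if the wrist force passes 120 N, or if a joint passes its speed limit or range.

ROBOT

A 6-joint arm with a two-finger parallel gripper is mounted at the origin on the work surface. World frame = base frame: x ahead of the robot, y to its left, z up, the work surface at z = 0. Lengths are in mm, angles in degrees, forces in N, time in s.
With the tool pointing down it reaches from about 250 to 800 mm from the base axis. Payload 3.9 kg.
Tool frame: the origin (TCP) lies between the finger pads; the fingertips stand 22 mm ahead of it and the grasp point (between the pads) lies 3 mm ahead of it; z points along the fingers, y is the line along which they close (so a half turn about z gives the same grasp; the last joint's range is limited). The gripper opens to 85 mm and grips with 20 to 120 N. Pads are 22 mm wide; open, the fingers measure 114 mm over their backs; the gripper's body (76 mm by 85 mm) begins 54 mm behind the grasp point. The pads swing forward as they close: fully open they stand 13 mm farther back than shut.
Start: joints at [-65.203, 14.897, -7.913, 67.191, 0, 90], TCP at [220.187, -476.585, 253.304] pointing down, gripper open.
Joint ranges: [-159.42, 159.42], [-47.68, 98.78], [-73.54, 78.23], [-108.79, 121.32], [-90, 84.71], [-180, 180]. Speed limits (degrees/s): [147.25, 147.25, 180, 180, 180, 180].

INTERFACE

Orientations are given as a 3x3 rotation matrix whose columns are the frame's x, y, z axes.
In Python, from station import env gives the robot as it stands.
- The arm moves only by the tool step_arm, never from a script. Its arguments are lists of equal length, an entry for each row: "offset": the shift along the tool's x, y, z in m, a list of three; "twist": the turn, a rotation vector about the tool's x, y, z in rad, a list of three; "fingers": the closure, from -1 (fully open) to 1 (shut). A call has 1 to 12 rows; each row is the pose to reach, as a shift and turn from the pose commanded when the call began, along the tool's axes at that moment; what a row does not reach only later rows make up. A row lasts 1/10 s, in which the tool goes at most 50 mm and 8.59 degrees, less where a joint would pass 70% of its speed; a pose out of reach is approached as far as the arm can. A call with a gripper value outside its range is refused whole. The fingers move at their own pace and stop on an object; "force" is the grip in N (left out, the last holds). Time passes only in rows, so rows that repeat a pose let the fingers close. It gives the time, the measured TCP pose, the force, the opening and the grip force at its end, in the units of the state.
- env.state(): the state, without advancing time (a new reading comes with each control period).
- env.capture(name): name is "scene" or "top" or "wrist"; returns a dict with "pixels" (420x560x3 uint8, red, green, blue), "fx", "fy", "cx", "cy" (pixels), "T" (4x4, takes a point from camera to world coordinates); the wrist camera has in their place "mount" (4x4, takes a point from camera to tool coordinates, whose origin is the TCP and whose axes are the flange's). Camera axes: x right, y up, looking along -z (the intrinsics and any distortion apply to the point x, -y, -z); pixel columns grow to the right and rows downward; lengths in mm; the calibration is good to about 2 mm. A picture is of the moment at which its call begins: read the wrist's pose just before it. There is no depth.
- env.finish_job(): hands the job in; it is judged then, once.
Trained networks look in a picture, given as the dict that the camera call returned (one of the last four; its "shot" number tells which), for a name from the list of things; names that differ only in an ending like _2 or _b are one class to them, and where a whole thing is asked for, a point or a joint stands for the part that bears it (a point fixed in the world has none). Each returns a list of dicts, best first, with "conf" (0 to 1); they miss things now and then, are a little off and sometimes report something else, mostly with a low value. They report only what shows in the picture. A call takes as long as a camera call. They do not tell look-alikes from the thing itself.
- env.search_frame(query, picture): "extent" ([left, top, right, bottom] in pixels, round what is visible of it).
- env.masks_of(query, picture): "region" (420x560 bool, what is visible of it) and "extent" ([left, top, right, bottom] in pixels, round what is visible of it).
- env.spot_point(query, picture): "point" ([row, column] in pixels: a listed point, or the origin of a listed thing).
The state is a dict: "time": time; "q": joint angles; "qvel": joint speeds; "joint_efforts": joint torques, N m; "ee_pos": TCP position; "ee_rot": TCP orientation; "ft_force": force on the tool from outside, world axes, zero at the start; "ft_torque": the same for the moment, N m; "finger_gap": opening from 0.0 (shut) to 1.0 (fully open); "gripper_force": force on a finger pad.
Only numpy, scipy, OpenCV 4.12 (cv2) and the standard library are available. Lean on these libraries where they do the work, as an engineer would, in place of code of your own. Each camera call takes 0.05 s, during which the arm holds its last target. There are 200 camera calls.

## Working session

There is one attempt and no reset: what is moved stays moved. The work goes in short steps, Python scripts to look and compute and a tool call to move; the robot and the scene stay as the last step left them, time stands still between calls to the robot, and variables do not carry over. Pictures are saved under pics/ and viewed, at most 14 in all, crops included, and the job is handed in when it is done.

Besides the shell and the picture viewer there is one more tool, called after "Call:" as a command line: name --argument value ..., lists and objects as JSON in quotes. step_arm: Moves the arm, as the interface text tells. Its arguments: {"type":"object","properties":{"offset":{"type":"array"},"twist":{"type":"array"},"fingers":{"type":"array"},"force":{"type":"number"}},"required":["offset","twist","fingers"]}

```bash
ls; mkdir -p pics; python3 - <<'E'
from station import env
import cv2,json
s=env.state();print(s)
for n in("scene","top"):
    c=env.capture(n);print(n,c['fx'],c['fy'],c['cx'],c['cy'],c['T'],[k for k in c])
    cv2.imwrite(f"pics/{n}0.png",c['pixels'][:,:,::-1])
    if n=="top":
        for q in("red_box","yellow_box","green_box","blue_box","red_tray","yellow_tray","green_tray","blue_tray","oil_bottle","stain_jar"):
            for d in env.masks_of(q,c): print(q,d['conf'],d['extent'],d['region'].sum())
E
```

```text
pics
{'time': 0.0, 'q': array([-6.52016406e+01,  1.49364102e+01, -7.98566677e+00,  6.71894859e+01,
        5.34758706e-04,  9.00000504e+01]), 'qvel': array([ 0.00274587, -0.04565339,  0.02607511,  0.01734588, -0.09305459,
        0.03716311]), 'joint_efforts': array([ 5.65265291e-04, -4.05677068e+01,  2.53922135e+01,  1.87040196e-02,
        1.73858898e-04, -2.01592385e-06]), 'ee_pos': array([ 219.93640454, -476.01514613,  252.45926097]), 'ee_rot': array([[ 9.07789865e-01,  4.19424495e-01, -8.08208181e-04],
       [ 4.19425274e-01, -9.07788137e-01,  1.77150685e-03],
       [ 9.33156836e-06, -1.94713891e-03, -9.99998104e-01]]), 'ft_force': array([ 0.19215594, -0.17322679, -0.97330527]), 'ft_torque': array([-0.00022198, -0.01570709,  0.00114401]), 'gripper_force': 0.0, 'finger_gap': 0.9975823345103069}
scene 385.5341275531347 385.5341275531347 280.10764918393505 212.10283216124677 [[-6.77527514e-01 -5.49614093e-01  4.88754351e-01  1.05908522e+03]
 [ 7.35462422e-01 -4.99787519e-01  4.57501325e-01  4.95481402e+02]
 [-7.17585106e-03  6.69430194e-01  7.42840307e-01  8.18337976e+02]
 [ 0.00
[... 525 characters left out ...]
4.0, 225.5, 202.3] 106
yellow_box 0.82 [166.0, 167.4, 185.1, 195.6] 295
yellow_box 0.62 [125.2, 214.8, 157.7, 231.3] 318
yellow_box 0.56 [203.8, 201.5, 238.3, 218.4] 323
yellow_box 0.52 [226.3, 239.7, 243.8, 262.6] 305
green_box 0.46 [227.0, 199.2, 240.6, 213.8] 104
blue_box 0.77 [215.7, 182.0, 241.0, 200.1] 300
red_tray 0.76 [295.9, 163.9, 322.4, 205.4] 624
yellow_tray 0.93 [264.4, 220.4, 286.8, 260.7] 596
yellow_tray 0.7 [295.0, 167.4, 323.4, 205.6] 646
green_tray 0.64 [332.5, 221.4, 355.6, 261.0] 666
blue_tray 0.59 [376.0, 194.5, 395.6, 228.8] 633
blue_tray 0.38 [214.2, 180.7, 241.9, 202.2] 285
oil_bottle 0.61 [164.9, 245.0, 179.4, 251.8] 90
stain_jar 0.71 [420.3, 246.8, 446.0, 266.5] 408
```

```bash
python3 - <<'E'
import cv2
a=cv2.imread('pics/top0.png')[140:300,110:470];cv2.imwrite('pics/top0c.png',cv2.resize(a,None,fx=2.2,fy=2.2,interpolation=cv2.INTER_CUBIC))
E
```

```text
(no output)
```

View pics/top0c.png

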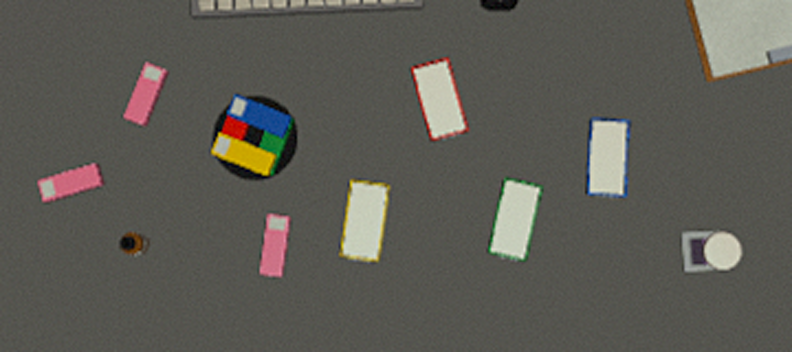

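View pics/scene0.png

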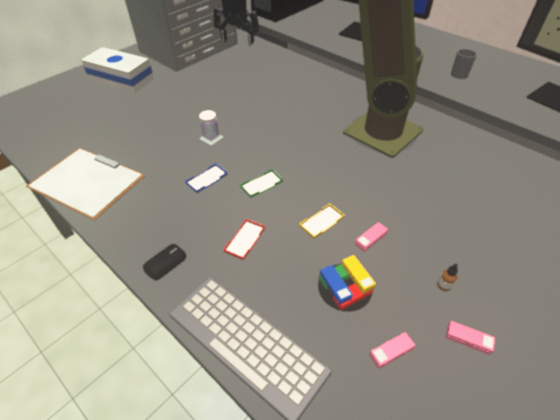

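Top view: the pile is at about (227,200). Yellow is its lower-left upper-layer box at (220,210) and blue its upper-right one at (228,191), with red (216,198) and green (234,206) beneath. The yellow look-alikes are the pink boxes at (176,181), (141,223) and (235,251), so I reject those. The trays are red (309,185), yellow (275,240), green (344,241) and blue (386,211).

```bash
cat > h.py <<'E'
import numpy as np,cv2
from station import env
from scipy.spatial.transform import Rotation as R
def camT(c,s=None):
    if 'T' in c: return np.array(c['T'])
    M=np.eye(4);M[:3,:3]=s['ee_rot'];M[:3,3]=s['ee_pos'];return M@np.array(c['mount'])
def rays(c,T,uv):
    uv=np.atleast_2d(np.array(uv,float))
    d=np.c_[(uv[:,0]-c['cx'])/c['fx'],-(uv[:,1]-c['cy'])/c['fy'],-np.ones(len(uv))]
    return T[:3,3],d@T[:3,:3].T
def onplane(c,T,uv,z):
    o,d=rays(c,T,uv);return (o+d*((z-o[2])/d[:,2:]))
def proj(c,T,P):
    p=(np.atleast_2d(P)-T[:3,3])@T[:3,:3];return np.c_[c['cx']+c['fx']*p[:,0]/-p[:,2],c['cy']-c['fy']*p[:,1]/-p[:,2]]
def go(pos,yaw,s=None):
    """offset (m) & twist for a downward tool whose y (closing) axis is at world angle yaw (deg), nearest half turn"""
    s=s or env.state();Rc=s['ee_rot'];best=None
    for k in(0,180):
        a=np.radians(yaw+k);y=np.array([np.cos(a),np.sin(a),0]);z=np.array([0,0,-1.]);Rt=np.c_[np.cross(y,z),y,z]
        t=R.from_matrix(Rc.T@Rt).as_rotvec()
        if best is None or np.linalg.norm(t)<np.linalg.norm(best):best=t
    off=Rc.T@(np.array(pos)-s['ee_pos'])/1000
    print('from',s['ee_pos'].round(1),'yaw_y',np.degrees(np.arctan2(Rc[1,1],Rc[0,1])).round(2),'q6',s['q'][5].round(1),'t',s['time']);print('offset',off.round(4).tolist(),'twist',best.round(4).tolist(),'rows',np.linalg.norm(off)/.05,np.degrees(np.linalg.norm(best))/8.59)
E
python3 - <<'E'
from h import *
c=env.capture('top');T=camT(c)
for n,uv,z in [('pile',(227,200),25),('red_t',(309,185),3),('yel_t',(275,240),3),('green_t',(344,241),3),('blue_t',(386,211),3),('oil',(172,248),90),('jar',(437,254),98)]:
    print(n,onplane(c,T,uv,z).round(0), proj(c,T,onplane(c,T,uv,z)))
w=env.capture('wrist');print({k:w[k] for k in w if k!='pixels'})
go([400,0,400],90)
E
```

```text
pile [[598. 261.  25.]] [[227. 200.]]
red_t [[657. -14.   3.]] [[309. 185.]]
yel_t [[468.  99.   3.]] [[275. 240.]]
green_t [[ 468. -134.    3.]] [[344. 241.]]
blue_t [[ 572. -276.    3.]] [[386. 211.]]
oil [[435. 423.  90.]] [[172. 248.]]
jar [[ 429. -414.   98.]] [[437. 254.]]
{'fx': 334.9284614482132, 'fy': 334.9284614482132, 'cx': 278.5347704254304, 'cy': 211.52206351118053, 'mount': array([[-5.45594904e-04,  9.59661326e-01,  2.81158036e-01,
         7.18600525e+01],
       [ 9.99999690e-01,  3.63881970e-04,  6.98508508e-04,
        -8.92799914e-01],
       [ 5.68023261e-04,  2.81158330e-01, -9.59661227e-01,
        -1.20446337e+02],
       [ 0.00000000e+00,  0.00000000e+00,  0.00000000e+00,
         1.00000000e+00]]), 'shot': 4}
from [ 220.2 -476.6  253.3] yaw_y -65.2 q6 90.0 t 0.7
offset [0.3631, -0.3572, -0.1467] twist [0.0001, 0.0, 0.4328] rows 10.601571485194885 2.88685457454426
```

```bash
python3 - <<'E'
from h import *
go([540,-60,330],-90)
E
```

```text
from [ 220.2 -476.6  253.3] yaw_y -65.2 q6 90.0 t 0.7
offset [0.465, -0.244, -0.0767] twist [0.0001, 0.0, 0.4328] rows 10.615146120075192 2.886854574544259
```

Call:
step_arm --offset '[[0.465, -0.244, -0.077], [0.465, -0.244, -0.077], [0.465, -0.244, -0.077], [0.465, -0.244, -0.077], [0.465, -0.244, -0.077], [0.465, -0.244, -0.077], [0.465, -0.244, -0.077], [0.465, -0.244, -0.077], [0.465, -0.244, -0.077], [0.465, -0.244, -0.077], [0.465, -0.244, -0.077], [0.465, -0.244, -0.077]]' --twist '[[0, 0, 0.433], [0, 0, 0.433], [0, 0, 0.433], [0, 0, 0.433], [0, 0, 0.433], [0, 0, 0.433], [0, 0, 0.433], [0, 0, 0.433], [0, 0, 0.433], [0, 0, 0.433], [0, 0, 0.433], [0, 0, 0.433]]' --fingers '[-1, -1, -1, -1, -1, -1, -1, -1, -1, -1, -1, -1]'

```text
time: 1.9
ee_pos: [543.4, -56.0, 330.5]
ee_rot: [[1.0, 0.006, 0.003], [0.006, -1.0, 0.001], [0.003, -0.001, -1.0]]
ft_force: [-0.4, -0.8, 0.5]
finger_gap: 0.997
gripper_force: 0.0
```

```bash
cat >> h.py <<'E'
def shot(name):
    env.capture('wrist');env.capture('wrist');s=env.state();c=env.capture('wrist');cv2.imwrite(f'pics/{name}.png',c['pixels'][:,:,::-1])
    T=camT(c,s);np.save(f'pics/{name}.npy',dict(T=T,**{k:c[k] for k in('fx','fy','cx','cy')}),allow_pickle=True)
    print(s['ee_pos'].round(1),s['time']);return c,T,s
E
python3 - <<'E'
from h import *
c,T,s=shot('w1')
for q in("yellow_box","red_tray","yellow_tray","green_tray","blue_tray"):
    for d in env.masks_of(q,c):
        m=d['region'];u=np.argwhere(m)[:,::-1].mean(0);print(q,round(d['conf'],2),d['extent'],u.round(),onplane(c,T,u,3).round())
E
```

```text
[540.3 -59.2 330. ] 2.0
yellow_box 0.93 [49.2, 214.3, 88.4, 280.2] [ 68. 247.] [[427. 245.   3.]]
yellow_box 0.9 [0.0, 135.9, 43.6, 179.8] [ 19. 159.] [[552. 287.   3.]]
red_tray 0.66 [202.2, 14.5, 276.6, 126.1] [238.  70.] [[663.  -8.   3.]]
yellow_tray 0.66 [0.0, 83.1, 13.6, 140.2] [  5. 123.] [[599. 296.   3.]]
yellow_tray 0.65 [141.6, 176.7, 185.6, 259.6] [163. 218.] [[471. 104.   3.]]
green_tray 0.7 [300.6, 171.2, 358.0, 259.2] [328. 215.] [[ 476. -127.    3.]]
green_tray 0.6 [0.0, 117.2, 9.2, 140.5] [  4. 128.] [[593. 298.   3.]]
blue_tray 0.76 [409.3, 96.6, 472.5, 194.4] [440. 143.] [[ 575. -270.    3.]]
```

View pics/w1.png

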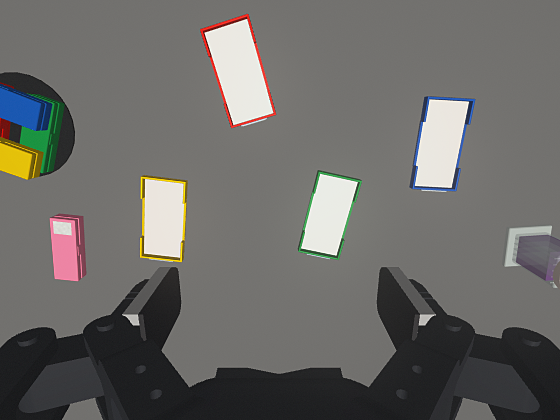

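The tray colours and positions match the top view, and the pile is partly visible at the left edge (around (30,120)). The pink box at (68,247) got a high yellow_box score, and I reject it. Next I view the pile.

```bash
cat >> h.py <<'E'
from scipy.optimize import minimize
def boxhull(c,T,p,L,W,z0,z1):
    x,y,a=p;ca,sa=np.cos(a),np.sin(a)
    P=[[x+ca*i*L/2-sa*j*W/2,y+sa*i*L/2+ca*j*W/2,z] for i in(-1,1) for j in(-1,1) for z in(z0,z1)]
    return cv2.convexHull(proj(c,T,P).astype(np.float32)).reshape(-1,2)
def fit(c,T,mask,L,W,z0,z1):
    """fit block pose (x,y,yaw) to the convex hull of a mask"""
    cs=max(cv2.findContours(mask.astype(np.uint8),0,2)[0],key=cv2.contourArea);H=cv2.convexHull(cs).reshape(-1,2).astype(np.float32)
    (cx,cy),_,_=cv2.minAreaRect(onplane(c,T,H,z1)[:,:2].astype(np.float32));A=cv2.contourArea(H)
    def f(p):
        h=boxhull(c,T,p,L,W,z0,z1);i=cv2.intersectConvexConvex(h,H)[0];return 1-i/(A+cv2.contourArea(h)-i)
    b=min((minimize(f,[cx,cy,a],method='Nelder-Mead',options=dict(initial_simplex=[[cx,cy,a],[cx+8,cy,a],[cx,cy+8,a],[cx,cy,a+.2]])) for a in np.arange(0,np.pi,.4)),key=lambda r:r.fun)
    return np.r_[b.x[:2],np.degrees(b.x[2])%180],1-b.fun
def comp(m,u):
    n,l,st,ce=cv2.connectedComponentsWithStats(m.astype(np.uint8));k=l[int(u[1]),int(u[0])];return l==k if k else None
E
python3 - <<'E'
from h import *
c=np.load('pics/w1.npy',allow_pickle=True).item();T=c['T'];im=cv2.imread('pics/w1.png');hsv=cv2.cvtColor(im,cv2.COLOR_BGR2HSV)
m=(hsv[...,1]>90)|(hsv[...,2]>200)
for n,u in dict(red=(238,70),yellow=(163,218),green=(328,215),blue=(440,143)).items(): print(n,fit(c,T,comp(m,u),118,60,0,12))
go([620,300,230],-90)
E
```

```text
red (array([658.27528874,  -9.79244165,  16.0860554 ]), np.float64(0.9905161908767511))
yellow (array([469.17852262, 102.7817844 , 172.78833208]), np.float64(0.9756418741387328))
green (array([ 473.82148463, -126.97754953,  166.88084323]), np.float64(0.9707921199450078))
blue (array([ 572.09820881, -269.09266194,  177.16708552]), np.float64(0.9723707169041987))
from [539.2 -61.2 330.4] yaw_y -90.12 q6 173.7 t 2.3
offset [0.08, -0.3613, 0.1003] twist [0.0001, 0.0003, -0.0022] rows 7.668895734993755 0.014501854674420896
```

Call:
step_arm --offset '[[0.058, -0.311, 0.11], [0.058, -0.311, 0.11], [0.058, -0.311, 0.11], [0.058, -0.311, 0.11], [0.058, -0.311, 0.11], [0.058, -0.311, 0.11], [0.058, -0.311, 0.11], [0.058, -0.311, 0.11], [0.058, -0.311, 0.11], [0.058, -0.311, 0.11], [0.058, -0.311, 0.11], [0.058, -0.311, 0.11]]' --twist '[[0, 0, -1.7], [0, 0, -1.7], [0, 0, -1.7], [0, 0, -1.7], [0, 0, -1.7], [0, 0, -1.7], [0, 0, -1.7], [0, 0, -1.7], [0, 0, -1.7], [0, 0, -1.7], [0, 0, -1.7], [0, 0, -1.7]]' --fingers '[-1, -1, -1, -1, -1, -1, -1, -1, -1, -1, -1, -1]'

```text
time: 3.5
ee_pos: [598.1, 249.9, 220.3]
ee_rot: [[-0.131, 0.991, -0.0], [0.991, 0.131, -0.0], [-0.0, -0.0, -1.0]]
ft_force: [-0.3, -0.5, -0.3]
finger_gap: 1.003
gripper_force: 0.0
```

```bash
python3 - <<'E'
from h import *
c,T,s=shot('w2');go([598,261,220],105,s)
for q in("yellow_box","blue_box"):
    for d in env.masks_of(q,c):
        m=d['region'];u=np.argwhere(m)[:,::-1].mean(0);print(q,round(d['conf'],2),d['extent'],u.round(),onplane(c,T,u,47).round())
        if d['conf']>.6:print(fit(c,T,m,92,34,25,47))
E
```

```text
[598.1 249.9 220.4] 3.6
from [598.1 249.9 220.4] yaw_y 7.3 q6 105.4 t 3.6
offset [0.011, 0.0013, 0.0004] twist [-0.0, 0.0002, 1.4364] rows 0.22173989200312286 9.58097751464414
yellow_box 0.93 [55.6, 152.8, 162.6, 207.1] [107. 178.] [[445. 248.  47.]]
(array([446.04787475, 245.02723583, 176.95539949]), np.float64(0.8295681597385308))
yellow_box 0.68 [209.3, 96.4, 287.9, 204.6] [247. 150.] [[566. 289.  47.]]
(array([565.01092551, 286.33676506,  69.35384857]), np.float64(0.9656756094102976))
yellow_box 0.62 [361.7, 1.7, 426.0, 24.5] [400.   9.] [[673. 411.  47.]]
(array([651.95259843, 393.63579086,  46.24603087]), np.float64(0.15852782467498072))
blue_box 0.95 [270.5, 128.8, 351.3, 235.4] [309. 182.] [[623. 267.  47.]]
(array([623.83040307, 264.09905715,  68.93988992]), np.float64(0.9739173711456257))
```

View pics/w2.png

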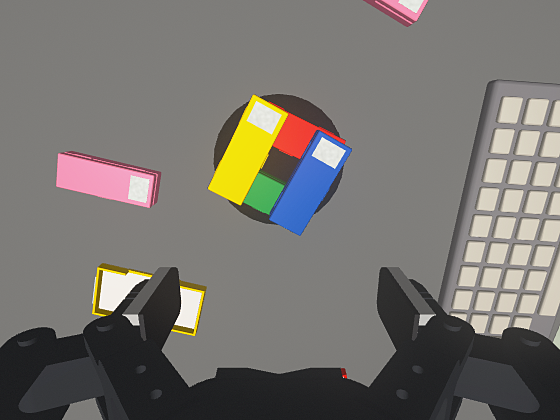

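Yellow lies at (247,150) and blue at (309,182) in the upper layer, with red and green beneath and pink at (107,178). I go above yellow, partly close the fingers and measure again.

```bash
python3 - <<'E'
from h import *
go([565,286,160],-20.6)
E
```

```text
from [598.1 250.3 220.4] yaw_y 7.29 q6 105.4 t 3.75
offset [0.0396, -0.0283, 0.0604] twist [0.0, 0.0, 0.4867] rows 1.5511131748486573 3.2465154082367826
```

Call:
step_arm --offset '[[0.0396, -0.028, 0.06], [0.0396, -0.028, 0.06], [0.0396, -0.028, 0.06], [0.0396, -0.028, 0.06], [0.0396, -0.028, 0.06], [0.0396, -0.028, 0.06]]' --twist '[[0, 0, 0.487], [0, 0, 0.487], [0, 0, 0.487], [0, 0, 0.487], [0, 0, 0.487], [0, 0, 0.487]]' --fingers '[-0.13, -0.13, -0.13, -0.13, -0.13, -0.13]' --force 30

```text
time: 4.35
ee_pos: [565.4, 286.5, 160.5]
ee_rot: [[0.35, 0.937, 0.0], [0.937, -0.35, 0.0], [0.0, 0.0, -1.0]]
ft_force: [-0.2, -0.2, -0.1]
finger_gap: 0.564
gripper_force: 0.0
```

```bash
cat >> h.py <<'E'
HUE=dict(yellow=(22,35),blue=(100,125),green=(50,80),red=(0,6))
def tri(names,view1,view2,pts):
    """pts: name->(uv1,uv2); least-squares meeting point of two rays"""
    for n in names:
        A=np.zeros((3,3));b=np.zeros(3)
        for v,uv in zip((view1,view2),pts[n]):
            o,d=rays(v,v['T'],uv);d=d[0]/np.linalg.norm(d);M=np.eye(3)-np.outer(d,d);A+=M;b+=M@o
        print(n,'tri',np.linalg.solve(A,b).round(1))
def lids(view,img,color):
    """corners of convex hull -> minAreaRect centre of the box of this colour is not height-free; return mask by hue"""
    h=cv2.cvtColor(img,cv2.COLOR_BGR2HSV);lo,hi=HUE[color];return (h[...,0]>=lo)&(h[...,0]<=hi)&(h[...,1]>120)
E
python3 - <<'E'
from h import *
c,T,s=shot('w3');print(s['finger_gap'])
for q in("yellow_box","blue_box"):
    for d in env.masks_of(q,c)[:2]:
        m=d['region'];u=np.argwhere(m)[:,::-1].mean(0)
        print(q,round(d['conf'],2),d['extent'],u.round(),fit(c,T,m,92,34,25,47))
        for z in (15,35): print('  z0',z,fit(c,T,m,92,34,z,z+22))
E
```

```text
[565.4 286.5 160.6] 4.45
0.5676417852196587
yellow_box 0.87 [253.9, 149.9, 305.8, 274.4] [279. 211.] (array([565.05175093, 286.48807927,  68.94282822]), np.float64(0.9685382780421449))
  z0 15 (array([564.63779055, 284.28213473,  69.16278175]), np.float64(0.9256734051878488))
  z0 35 (array([565.46063909, 287.42835435,  69.08713925]), np.float64(0.9194941522896715))
yellow_box 0.76 [99.9, 270.4, 188.0, 315.2] [145. 296.] (array([424.43330452, 256.31849188,  19.43421123]), np.float64(0.40737294372524024))
  z0 15 (array([420.11250214, 253.11295304,  17.57084791]), np.float64(0.43429964843187796))
  z0 35 (array([428.77952333, 259.36208962,  21.27230064]), np.float64(0.38140613406477175))
blue_box 0.61 [334.4, 150.4, 394.2, 271.8] [363. 207.] (array([623.97995894, 264.56654424,  68.67991592]), np.float64(0.9314217838613027))
  z0 15 (array([626.07841609, 262.17966139,  68.92136585]), np.float64(0.9281112373193803))
  z0 35 (array([621.99080194, 266.25245662,  70.17760549]), np.float64(0.874055990287095))
```

View pics/w3.png

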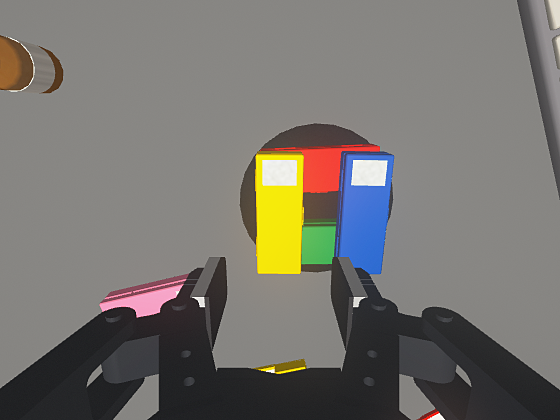

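Yellow agrees across two opposing views: (565, 286.4), long axis 69°, with the best fit at an underside of 25 mm. Descend and grip.

Call:
step_arm --offset '[[0, 0, 0.04], [0, 0, 0.075], [0, 0, 0.098], [0, 0, 0.109], [0, 0, 0.1135], [0, 0, 0.1135], [0, 0, 0.1135], [0, 0, 0.1135], [0, 0, 0.1135], [0, 0, 0.1135], [0, 0, 0.1135], [0, 0, 0.1135]]' --twist '[[0, 0, 0.009], [0, 0, 0.009], [0, 0, 0.009], [0, 0, 0.009], [0, 0, 0.009], [0, 0, 0.009], [0, 0, 0.009], [0, 0, 0.009], [0, 0, 0.009], [0, 0, 0.009], [0, 0, 0.009], [0, 0, 0.009]]' --fingers '[-0.13, -0.13, -0.13, -0.13, -0.13, -0.13, 0.1, 0.2, 0.3, 0.4, 0.4, 0.4]' --force 25

```text
time: 5.8
ee_pos: [566.3, 287.2, 48.4]
ee_rot: [[0.359, 0.933, 0.003], [0.933, -0.359, 0.001], [0.002, 0.002, -1.0]]
ft_force: [-0.0, -0.1, 5.7]
finger_gap: 0.392
gripper_force: 26.4
```

Call:
step_arm --offset '[[0, 0, -0.006], [0, 0, -0.02], [0, 0, -0.045], [0, 0, -0.07], [0, 0, -0.08], [0, 0, -0.08]]' --twist '[[0, 0, 0], [0, 0, 0], [0, 0, 0], [0, 0, 0], [0, 0, 0], [0, 0, 0]]' --fingers '[0.4, 0.4, 0.4, 0.4, 0.4, 0.4]'

```text
time: 6.4
ee_pos: [566.3, 287.1, 128.5]
ee_rot: [[0.359, 0.933, 0.003], [0.933, -0.359, 0.002], [0.003, 0.002, -1.0]]
ft_force: [0.1, 0.0, -0.8]
finger_gap: 0.393
gripper_force: 25.6
```

```bash
python3 - <<'E'
from h import *
c,T,s=shot('w4')
print(s['finger_gap'],s['gripper_force'],s['ft_force'])
for y in(83-1e-3,): go([469,102.5,110],y,s)
E
```

```text
[564.7 286.3 126. ] 6.5
0.39239674593193913 25.630173683166504 [-0.57244222  0.17933269 -1.03405537]
from [564.7 286.3 126. ] yaw_y -21.03 q6 137.9 t 6.5
offset [-0.2059, -0.0233, 0.0162] twist [-0.0, 0.0012, 1.326] rows 4.157465876632314 8.844645078250052
```

View pics/w4.png

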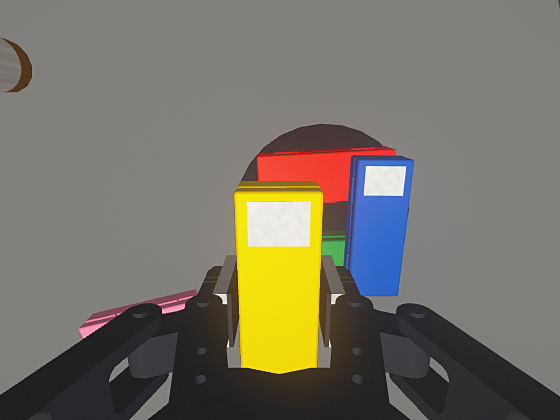

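Yellow is held level at (279,280). Blue (380,225), red and green have not shifted. Carry it to the yellow tray.

Call:
step_arm --offset '[[-0.015, -0.002, 0.001], [-0.035, -0.004, 0.003], [-0.06, -0.007, 0.005], [-0.085, -0.01, 0.007], [-0.11, -0.0125, 0.009], [-0.135, -0.015, 0.011], [-0.16, -0.018, 0.013], [-0.18, -0.02, 0.014], [-0.195, -0.022, 0.015], [-0.206, -0.0235, 0.016], [-0.206, -0.0235, 0.016], [-0.206, -0.0235, 0.016]]' --twist '[[0, 0, -0.14], [0, 0, -0.29], [0, 0, -0.44], [0, 0, -0.59], [0, 0, -0.74], [0, 0, -0.89], [0, 0, -1.04], [0, 0, -1.19], [0, 0, -1.34], [0, 0, -1.49], [0, 0, -1.64], [0, 0, -1.78]]' --fingers '[0.4, 0.4, 0.4, 0.4, 0.4, 0.4, 0.4, 0.4, 0.4, 0.4, 0.4, 0.4]'

```text
time: 7.75
ee_pos: [467.8, 102.0, 109.4]
ee_rot: [[-0.988, 0.152, -0.003], [0.152, 0.988, -0.001], [0.003, -0.001, -1.0]]
ft_force: [0.2, 0.4, -0.5]
finger_gap: 0.393
gripper_force: 25.6
```

```bash
python3 - <<'E'
from h import *
c,T,s=shot('w5')
print(s['finger_gap'],s['gripper_force'],s['ft_force'])
go([469.2,102.8,25.5],82.8,s)
hsv=cv2.cvtColor(c['pixels'],cv2.COLOR_RGB2HSV)
# own-box pose in hand & expected tray outline
for p,L,W,z0,z1,col in [((469.2,102.8,np.radians(172.8)),118,60,0,12,(255,0,255)),((s['ee_pos'][0],s['ee_pos'][1],np.radians(np.degrees(np.arctan2(s['ee_rot'][1,0],s['ee_rot'][0,0])))),92,34,s['ee_pos'][2]-22,s['ee_pos'][2],(0,0,0))]:
    im=cv2.imread('pics/w5.png') if L==118 else im
    cv2.polylines(im,[boxhull(c,T,p,L,W,z0,z1).astype(int)],True,col,1)
cv2.imwrite('pics/w5o.png',im)
E
```

```text
[468.2 102.3 109.6] 7.85
0.3941815477153791 25.578442811965942 [-0.52389072 -0.15030842 -0.85591456]
from [468.2 102.3 109.6] yaw_y 80.93 q6 21.4 t 7.85
offset [-0.0011, 0.0007, 0.0841] twist [-0.001, -0.0025, -0.0327] rows 1.6821224035852045 0.21894299885079185
```

View pics/w5o.png

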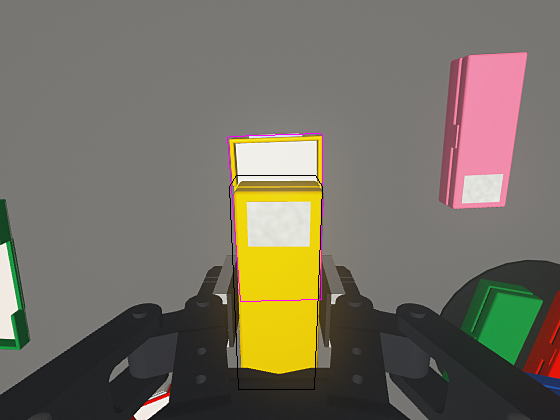

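The projected tray outline (magenta) fits the yellow rim, and the box is in line with it. Lower it.

Call:
step_arm --offset '[[-0.0005, 0.0005, 0.03], [-0.001, 0.0005, 0.055], [-0.001, 0.0005, 0.07], [-0.001, 0.0005, 0.078], [-0.001, 0.0005, 0.082], [-0.001, 0.0005, 0.0835], [-0.001, 0.0005, 0.0835], [-0.001, 0.0005, 0.0835]]' --twist '[[0, 0, -0.015], [0, 0, -0.03], [0, 0, -0.032], [0, 0, -0.032], [0, 0, -0.032], [0, 0, -0.032], [0, 0, -0.032], [0, 0, -0.032]]' --fingers '[0.4, 0.4, 0.4, 0.4, 0.4, 0.4, 0.4, 0.4]'

```text
time: 8.7
ee_pos: [471.1, 103.3, 28.0]
ee_rot: [[-0.992, 0.126, 0.001], [0.126, 0.992, 0.0], [-0.001, 0.0, -1.0]]
ft_force: [-0.1, -1.1, -0.3]
finger_gap: 0.399
gripper_force: 25.6
```

```bash
python3 - <<'E'
from h import *
for i in range(3):
    env.capture('wrist');s=env.state();print(s['ee_pos'].round(1),s['ft_force'].round(2))
E
```

```text
[471.  103.2  28. ] [ 0.23 -0.35 -0.63]
[470.9 103.2  27.9] [0.18 0.45 0.22]
[470.8 103.2  27.8] [ 1.23  0.2  -0.6 ]
```

Call:
step_arm --offset '[[0, 0, 0.001], [0, 0, 0.002], [0, 0, 0.0025], [0, 0, 0.0025]]' --twist '[[0, 0, 0], [0, 0, 0], [0, 0, 0], [0, 0, 0]]' --fingers '[0.4, 0.4, 0.4, 0.4]'

```text
time: 9.25
ee_pos: [470.8, 103.1, 26.4]
ee_rot: [[-0.992, 0.126, 0.001], [0.126, 0.992, 0.0], [-0.001, 0.0, -1.0]]
ft_force: [-3.5, -0.5, 14.2]
finger_gap: 0.393
gripper_force: 27.4
```

Call:
step_arm --offset '[[0, 0, -0.001], [0, 0, -0.001], [0, 0, -0.001], [0, 0, -0.001], [0, 0, -0.02], [0, 0, -0.06], [0, 0, -0.11], [0, 0, -0.13]]' --twist '[[0, 0, 0], [0, 0, 0], [0, 0, 0], [0, 0, 0], [0, 0, 0], [0, 0, 0], [0, 0, 0], [0, 0, 0]]' --fingers '[0.25, 0.0, -0.13, -0.13, -0.13, -0.13, -0.13, -0.13]'

```text
time: 10.05
ee_pos: [472.5, 103.6, 158.7]
ee_rot: [[-0.992, 0.125, 0.006], [0.125, 0.992, 0.001], [-0.005, 0.002, -1.0]]
ft_force: [1.2, 0.3, 0.2]
finger_gap: 0.566
gripper_force: 0.0
```

```bash
python3 - <<'E'
from h import *
c,T,s=shot('w6');go([624,264.3,160],158.8,s)
for d in env.masks_of('yellow_box',c)[:3]:
    m=d['region'];print(round(d['conf'],2),d['extent'],fit(c,T,m,92,34,3,25))
E
```

```text
[473.1 103.7 158.1] 10.15
from [473.1 103.7 158.1] yaw_y 82.79 q6 19.6 t 10.15
offset [-0.1295, 0.1783, -0.0005] twist [-0.0025, 0.0075, -1.3266] rows 4.4075058475776885 8.848532517662719
0.71 [411.7, 61.3, 480.8, 190.2] (array([430.17074095, 235.78075339, 173.68677406]), np.float64(0.9347808918664362))
0.58 [254.9, 146.0, 298.8, 262.1] (array([473.06454431, 103.88932734, 173.28306977]), np.float64(0.9733511400172088))
0.57 [419.5, 248.5, 494.0, 321.2] (array([586.29989492, 245.03993594, 162.07282457]), np.float64(0.638285351119961))
```

Call:
step_arm --offset '[[-0.02, 0.025, 0], [-0.045, 0.06, 0], [-0.07, 0.1, 0], [-0.095, 0.135, 0], [-0.115, 0.16, 0], [-0.13, 0.178, 0], [-0.13, 0.178, 0], [-0.13, 0.178, 0], [-0.13, 0.178, 0], [-0.13, 0.178, 0], [-0.13, 0.178, 0]]' --twist '[[0, 0, -0.14], [0, 0, -0.28], [0, 0, -0.42], [0, 0, -0.56], [0, 0, -0.7], [0, 0, -0.84], [0, 0, -0.98], [0, 0, -1.12], [0, 0, -1.26], [0, 0, -1.326], [0, 0, -1.326]]' --fingers '[-0.13, -0.13, -0.13, -0.13, -0.13, -0.13, -0.13, -0.13, -0.13, -0.13, -0.13]'

```text
time: 11.35
ee_pos: [620.3, 262.8, 151.8]
ee_rot: [[-0.362, -0.932, -0.005], [-0.932, 0.362, -0.002], [0.003, 0.004, -1.0]]
ft_force: [-0.3, 0.8, 0.5]
finger_gap: 0.564
gripper_force: 0.0
```

```bash
python3 - <<'E'
from h import *
c,T,s=shot('w7')
for d in env.masks_of('blue_box',c)[:2]:
    m=d['region'];p,i=fit(c,T,m,92,34,25,47);print(round(d['conf'],2),d['extent'],p,i)
    for z in(18,32):print(z,fit(c,T,m,92,34,z,z+22))
go([624.0,264.4,48],158.8)
E
```

```text
[620.8 263.  152.7] 11.45
0.57 [250.6, 149.4, 304.0, 280.9] [623.63519606 263.97041362  68.52320616] 0.9637403632582594
18 (array([624.3723955 , 265.04702294,  68.48873661]), np.float64(0.9250253623186709))
32 (array([622.97215982, 263.14126757,  68.68917259]), np.float64(0.9516905603067736))
from [621.2 263.2 153.7] yaw_y 158.71 q6 -45.8 t 11.55
offset [-0.0023, -0.0023, 0.1057] twist [0.0013, -0.0013, -0.0015] rows 2.114385146564005 0.0159304659749031
```

View pics/w7.png

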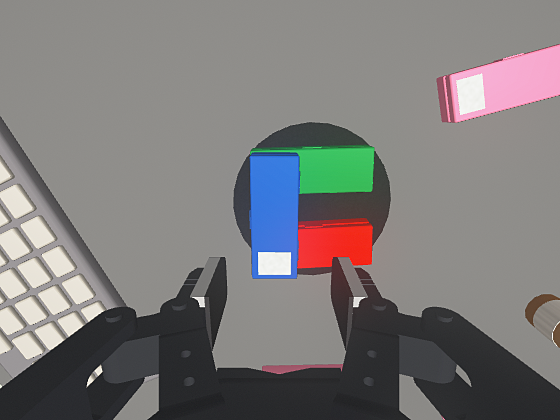

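Blue is at (275,215) on green (335,170) and red (335,245). I let the arm settle before descending.

```bash
python3 - <<'E'
from h import *
for i in range(6):
    env.capture('wrist');s=env.state();print(s['ee_pos'].round(1),s['qvel'].round(2),s['ee_rot'][:,2].round(4))
go([624.0,264.3,49],158.7)
E
```

```text
[621.4 263.2 154. ] [ 0.06 -0.33  0.33  0.1   0.01 -0.19] [-1.2e-03 -5.0e-04 -1.0e+00]
[621.5 263.3 154.3] [-0.05 -0.28  0.29 -0.01  0.12 -0.19] [-7.e-04 -3.e-04 -1.e+00]
[621.6 263.3 154.6] [-0.03 -0.26  0.14  0.02 -0.11 -0.03] [-3.e-04 -1.e-04 -1.e+00]
[621.6 263.4 154.7] [-0.01 -0.22  0.1   0.1  -0.   -0.11] [-1.e-04  0.e+00 -1.e+00]
[621.7 263.4 154.8] [-0.01 -0.15  0.13  0.11 -0.11 -0.08] [ 1.e-04  0.e+00 -1.e+00]
[621.7 263.4 154.9] [ 0.03 -0.06 -0.05  0.02 -0.03 -0.11] [ 2.e-04  1.e-04 -1.e+00]
from [621.7 263.4 154.9] yaw_y 158.75 q6 -45.8 t 11.85
offset [-0.0017, -0.0018, 0.1059] twist [-0.0001, 0.0002, 0.0009] rows 2.118818726327411 0.006451133273607314
```

Call:
step_arm --offset '[[-0.002, -0.002, 0.035], [-0.002, -0.002, 0.065], [-0.002, -0.002, 0.088], [-0.002, -0.002, 0.1], [-0.002, -0.002, 0.1065], [-0.002, -0.002, 0.107], [-0.002, -0.002, 0.107], [-0.002, -0.002, 0.107], [-0.002, -0.002, 0.107], [-0.002, -0.002, 0.107], [-0.002, -0.002, 0.107], [-0.002, -0.002, 0.107]]' --twist '[[0, 0, 0], [0, 0, 0], [0, 0, 0], [0, 0, 0], [0, 0, 0], [0, 0, 0], [0, 0, 0], [0, 0, 0], [0, 0, 0], [0, 0, 0], [0, 0, 0], [0, 0, 0]]' --fingers '[-0.13, -0.13, -0.13, -0.13, -0.13, -0.13, -0.13, 0.1, 0.2, 0.3, 0.4, 0.4]'

```text
time: 13.05
ee_pos: [625.1, 264.9, 49.1]
ee_rot: [[-0.362, -0.932, 0.002], [-0.932, 0.362, 0.001], [-0.002, -0.002, -1.0]]
ft_force: [-0.1, -0.3, 6.2]
finger_gap: 0.396
gripper_force: 26.4
```

Call:
step_arm --offset '[[0, 0, -0.006], [0, 0, -0.02], [0, 0, -0.045], [0, 0, -0.07], [0, 0, -0.08], [0, 0, -0.08]]' --twist '[[0, 0, 0], [0, 0, 0], [0, 0, 0], [0, 0, 0], [0, 0, 0], [0, 0, 0]]' --fingers '[0.4, 0.4, 0.4, 0.4, 0.4, 0.4]'

```text
time: 13.65
ee_pos: [625.6, 265.1, 130.2]
ee_rot: [[-0.362, -0.932, 0.004], [-0.932, 0.362, 0.002], [-0.003, -0.003, -1.0]]
ft_force: [1.0, -0.4, -0.7]
finger_gap: 0.389
gripper_force: 25.7
```

```bash
python3 - <<'E'
from h import *
c,T,s=shot('w8')
print(s['finger_gap'],s['gripper_force'],s['ft_force'])
go([572.1,-269.1,120],87.2,s)
E
```

```text
[623.9 264.3 127.3] 13.75
0.3896670040710161 25.684106647968292 [-1.58309029 -0.27465423 -1.36219615]
from [623.9 264.3 127.3] yaw_y 158.76 q6 -45.8 t 13.75
offset [0.516, -0.1449, 0.0075] twist [0.0001, -0.0009, 1.249] rows 10.719924801207586 8.331163510800591
```

View pics/w8.png

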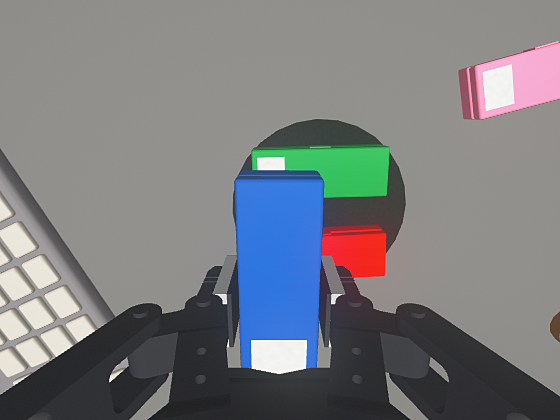

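Blue is held level, and green (320,170) and red (350,250) have not moved. Carry it to the blue tray.

Call:
step_arm --offset '[[0.015, -0.004, 0], [0.046, -0.013, 0], [0.088, -0.025, 0], [0.134, -0.038, 0], [0.181, -0.051, 0], [0.227, -0.064, 0], [0.273, -0.077, 0], [0.32, -0.09, 0], [0.366, -0.103, 0], [0.413, -0.116, 0], [0.454, -0.128, 0], [0.485, -0.136, 0]]' --twist '[[0, 0, 0.1], [0, 0, 0.2], [0, 0, 0.31], [0, 0, 0.42], [0, 0, 0.53], [0, 0, 0.64], [0, 0, 0.75], [0, 0, 0.86], [0, 0, 0.97], [0, 0, 1.08], [0, 0, 1.18], [0, 0, 1.249]]' --fingers '[0.4, 0.4, 0.4, 0.4, 0.4, 0.4, 0.4, 0.4, 0.4, 0.4, 0.4, 0.4]'

```text
time: 15.0
ee_pos: [573.9, -239.3, 126.1]
ee_rot: [[-0.999, 0.054, -0.003], [0.054, 0.999, 0.001], [0.003, 0.0, -1.0]]
ft_force: [0.3, -0.9, -0.9]
finger_gap: 0.389
gripper_force: 25.7
```

```bash
cat >> h.py <<'E'
def settle():
    for i in range(30):
        env.capture('wrist');s=env.state()
        if np.abs(s['qvel']).max()<.35:break
    return s
E
python3 - <<'E'
from h import *
settle();c,T,s=shot('w9')
go([572.1,-269.1,110],87.2,s)
print(s['finger_gap'],s['gripper_force'],proj(c,T,[[572.1,-269.1,3]]))
im=c['pixels'][:,:,::-1].copy()
cv2.polylines(im,[boxhull(c,T,(572.1,-269.1,np.radians(177.2)),118,60,0,12).astype(int)],True,(255,0,255),1)
cv2.imwrite('pics/w9o.png',im)
E
```

```text
[ 575.5 -235.5  127.7] 15.5
from [ 575.5 -235.5  127.7] yaw_y 87.32 q6 -19.6 t 15.5
offset [0.0019, -0.0337, 0.0176] twist [0.0002, -0.0004, 0.0021] rows 0.7618541104863294 0.014326792036933288
0.38617540550306273 25.672068893909454 [[232.7975695 208.9676767]]
```

View pics/w9o.png

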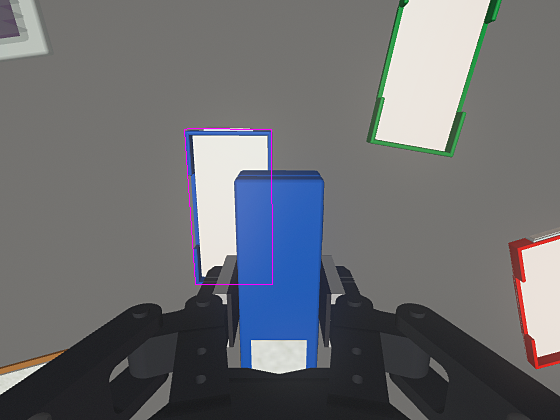

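Call:
step_arm --offset '[[0.001, -0.017, 0.005], [0.0015, -0.0335, 0.02], [0.0015, -0.0335, 0.045], [0.0015, -0.0335, 0.07], [0.0015, -0.0335, 0.086], [0.0015, -0.0335, 0.094], [0.0015, -0.0335, 0.098], [0.0015, -0.0335, 0.099], [0.0015, -0.0335, 0.1], [0.0015, -0.0335, 0.101], [0.0015, -0.0335, 0.102], [0.0015, -0.0335, 0.102]]' --twist '[[0, 0, 0.002], [0, 0, 0.002], [0, 0, 0.002], [0, 0, 0.002], [0, 0, 0.002], [0, 0, 0.002], [0, 0, 0.002], [0, 0, 0.002], [0, 0, 0.002], [0, 0, 0.002], [0, 0, 0.002], [0, 0, 0.002]]' --fingers '[0.4, 0.4, 0.4, 0.4, 0.4, 0.4, 0.4, 0.4, 0.4, 0.4, 0.4, 0.4]'

```text
time: 16.75
ee_pos: [573.0, -270.5, 27.1]
ee_rot: [[-0.999, 0.051, 0.002], [0.051, 0.999, -0.001], [-0.002, -0.001, -1.0]]
ft_force: [-0.9, -0.5, 4.7]
finger_gap: 0.393
gripper_force: 26.2
```

```bash
python3 - <<'E'
from h import *
s=settle();print(s['ee_pos'].round(1),s['ft_force'].round(1),s['time'])
E
```

```text
[ 572.9 -270.5   27.1] [-0.7 -0.1  5. ] 16.8
```

Call:
step_arm --offset '[[0, 0, -0.0005], [0, 0, -0.0005], [0, 0, -0.0005], [0, 0, -0.0005], [0, 0, -0.02], [0, 0, -0.06], [0, 0, -0.1], [0, 0, -0.135], [0, 0, -0.145], [0, 0, -0.145]]' --twist '[[0, 0, 0], [0, 0, 0], [0, 0, 0], [0, 0, 0], [0, 0, 0], [0, 0, 0], [0, 0, 0], [0, 0, 0], [0, 0, 0], [0, 0, 0]]' --fingers '[0.25, 0.0, -0.13, -0.13, -0.13, -0.13, -0.13, -0.13, -0.13, -0.13]'

```text
time: 17.8
ee_pos: [573.5, -270.8, 172.7]
ee_rot: [[-0.999, 0.051, 0.004], [0.051, 0.999, -0.002], [-0.004, -0.002, -1.0]]
ft_force: [-0.0, 0.3, -0.8]
finger_gap: 0.566
gripper_force: 0.0
```

```bash
python3 - <<'E'
from h import *
settle();c,T,s=shot('w10');go([595,245,172],69,s)
for d in env.masks_of('blue_box',c)[:2]:
    m=d['region'];print(round(d['conf'],2),d['extent'],fit(c,T,m,92,34,3,25))
for d in env.masks_of('blue_tray',c)[:2]:
    m=d['region'];print(round(d['conf'],2),d['extent'],fit(c,T,m,118,60,0,12))
E
```

```text
[ 571.2 -269.7  168.7] 18.1
from [ 571.2 -269.7  168.7] yaw_y 87.09 q6 -22.4 t 18.1
offset [0.0024, 0.5153, -0.0025] twist [0.0009, -0.0036, 0.3157] rows 10.305233511180175 2.1058670721804096
0.96 [255.2, 146.1, 300.0, 255.7] (array([ 571.41937881, -269.20393607,  177.13312008]), np.float64(0.9597796494516809))
0.75 [237.3, 129.9, 313.1, 268.5] (array([ 571.59568414, -269.42036043,  177.26296659]), np.float64(0.9840816961261507))
```

Call:
step_arm --offset '[[0, 0.02, 0], [0, 0.06, 0], [0, 0.108, 0], [0, 0.156, 0], [0, 0.204, 0], [0, 0.252, 0], [0, 0.3, 0], [0, 0.348, 0], [0, 0.396, 0], [0, 0.444, 0], [0, 0.49, 0], [0, 0.515, 0]]' --twist '[[0, 0, 0.03], [0, 0, 0.06], [0, 0, 0.1], [0, 0, 0.13], [0, 0, 0.16], [0, 0, 0.19], [0, 0, 0.22], [0, 0, 0.25], [0, 0, 0.28], [0, 0, 0.3], [0, 0, 0.315], [0, 0, 0.315]]' --fingers '[-0.13, -0.13, -0.13, -0.13, -0.13, -0.13, -0.13, -0.13, -0.13, -0.13, -0.13, -0.13]'

```text
time: 19.45
ee_pos: [598.2, 248.0, 170.4]
ee_rot: [[-0.935, 0.355, 0.0], [0.355, 0.935, 0.001], [0.0, 0.001, -1.0]]
ft_force: [0.1, -0.9, -0.0]
finger_gap: 0.566
gripper_force: 0.0
```

```bash
python3 - <<'E'
from h import *
settle();c,T,s=shot('w11')
im=c['pixels'][:,:,::-1].copy()
for q,k in (('red_box',(255,255,0)),('green_box',(255,0,255))):
    for d in env.masks_of(q,c)[:2]:
        m=d['region'];p,i=fit(c,T,m,92,34,3,25);print(q,round(d['conf'],2),d['extent'],p,i)
        for z in(-4,10):print('  ',z,fit(c,T,m,92,34,z,z+22))
        if i>.9:
            cv2.polylines(im,[boxhull(c,T,(*p[:2],np.radians(p[2])),92,34,3,25).astype(int)],True,k,1);go([*p[:2],26],p[2]-90,s)
cv2.imwrite('pics/w11o.png',im)
E
```

```text
[598.5 242.9 170.9] 19.95
red_box 0.78 [322.5, 125.1, 373.3, 239.5] [605.0287058  303.66085845 162.0057554 ] 0.9668271660892883
   -4 (array([606.52050621, 304.97078931, 161.86214483]), np.float64(0.9814962572680188))
   10 (array([604.14119233, 301.95398424, 162.00812851]), np.float64(0.9304693637479003))
from [598.5 242.9 170.9] yaw_y 68.94 q6 43.1 t 19.95
offset [0.0158, 0.0591, 0.1449] twist [-0.0001, -0.0, -0.0535] rows 3.1461352877028057 0.35660155566577467
green_box 0.95 [250.8, 127.4, 298.2, 241.1] [586.13176335 245.17073219 160.23754116] 0.9709996436036352
   -4 (array([586.65679067, 244.77779624, 160.0775133 ]), np.float64(0.9487644313529932))
   10 (array([585.83395899, 245.39751505, 159.93352228]), np.float64(0.9499171909039003))
from [598.5 242.9 170.9] yaw_y 68.94 q6 43.1 t 19.95
offset [0.0124, -0.0023, 0.1449] twist [-0.0001, -0.0, -0.0226] rows 2.909884526958638 0.15075681987064848
```

View pics/w11o.png

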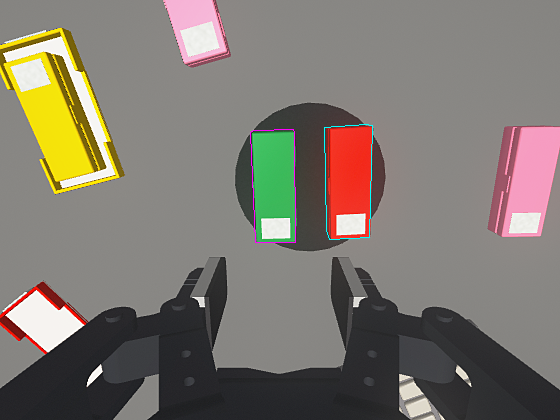

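Fitted outlines lie on green (273,185) and red (349,182), 61.5 mm apart as specified, and the yellow box sits inside its tray. Pick green.

Call:
step_arm --offset '[[0.006, -0.001, 0.03], [0.012, -0.002, 0.07], [0.012, -0.002, 0.105], [0.012, -0.002, 0.128], [0.012, -0.002, 0.138], [0.012, -0.002, 0.1445], [0.012, -0.002, 0.1445], [0.012, -0.002, 0.1445], [0.012, -0.002, 0.1445], [0.012, -0.002, 0.1445], [0.012, -0.002, 0.1445], [0.012, -0.002, 0.1445]]' --twist '[[0, 0, -0.01], [0, 0, -0.022], [0, 0, -0.022], [0, 0, -0.022], [0, 0, -0.022], [0, 0, -0.022], [0, 0, -0.022], [0, 0, -0.022], [0, 0, -0.022], [0, 0, -0.022], [0, 0, -0.022], [0, 0, -0.022]]' --fingers '[-0.13, -0.13, -0.13, -0.13, -0.13, -0.13, -0.13, -0.13, 0.1, 0.2, 0.3, 0.4]'

```text
time: 21.3
ee_pos: [587.4, 246.8, 27.6]
ee_rot: [[-0.941, 0.337, 0.002], [0.337, 0.941, 0.001], [-0.002, 0.001, -1.0]]
ft_force: [-0.9, -1.0, 5.1]
finger_gap: 0.394
gripper_force: 26.7
```

Call:
step_arm --offset '[[0, 0, 0], [0, 0, -0.006], [0, 0, -0.02], [0, 0, -0.045], [0, 0, -0.075], [0, 0, -0.1], [0, 0, -0.1]]' --twist '[[0, 0, 0], [0, 0, 0], [0, 0, 0], [0, 0, 0], [0, 0, 0], [0, 0, 0], [0, 0, 0]]' --fingers '[0.4, 0.4, 0.4, 0.4, 0.4, 0.4, 0.4]'

```text
time: 22.0
ee_pos: [589.3, 247.8, 131.4]
ee_rot: [[-0.941, 0.337, 0.008], [0.337, 0.941, 0.003], [-0.006, 0.006, -1.0]]
ft_force: [-0.2, -0.1, -0.6]
finger_gap: 0.392
gripper_force: 26.0
```

```bash
python3 - <<'E'
from h import *
s=settle();print(s['finger_gap'],s['gripper_force'],s['ft_force'].round(1));go([473.8,-127,115],76.9,s)
E
```

```text
0.3904278819855256 25.99866807460785 [-0.1 -0.3 -0.7]
from [585.4 246.1 124.9] yaw_y 70.3 q6 42.5 t 22.25
offset [-0.0207, -0.3889, 0.0106] twist [-0.0018, -0.0023, -0.1152] rows 7.791282240242141 0.7684087812537245
```

Call:
step_arm --offset '[[-0.001, -0.015, 0], [-0.003, -0.05, 0], [-0.005, -0.092, 0], [-0.007, -0.135, 0], [-0.009, -0.178, 0], [-0.012, -0.221, 0], [-0.014, -0.264, 0], [-0.016, -0.307, 0], [-0.018, -0.345, 0], [-0.02, -0.374, 0], [-0.0205, -0.389, 0], [-0.0205, -0.389, 0]]' --twist '[[0, 0, -0.01], [0, 0, -0.02], [0, 0, -0.035], [0, 0, -0.05], [0, 0, -0.065], [0, 0, -0.08], [0, 0, -0.09], [0, 0, -0.1], [0, 0, -0.11], [0, 0, -0.115], [0, 0, -0.115], [0, 0, -0.115]]' --fingers '[0.4, 0.4, 0.4, 0.4, 0.4, 0.4, 0.4, 0.4, 0.4, 0.4, 0.4, 0.4]'

```text
time: 23.45
ee_pos: [472.5, -128.7, 125.6]
ee_rot: [[-0.973, 0.23, -0.002], [0.23, 0.973, -0.0], [0.002, -0.001, -1.0]]
ft_force: [-0.5, -0.4, -0.8]
finger_gap: 0.395
gripper_force: 26.0
```

```bash
python3 - <<'E'
from h import *
settle();c,T,s=shot('w12');print(s['finger_gap'],s['gripper_force'])
go([473.8,-127,26],76.9,s)
im=c['pixels'][:,:,::-1].copy();cv2.polylines(im,[boxhull(c,T,(473.8,-127,np.radians(166.9)),118,60,0,12).astype(int)],True,(255,0,255),1)
cv2.imwrite('pics/w12o.png',im)
E
```

```text
[ 474.9 -125.9  126.3] 23.85
0.390913208318545 25.96450299024582
from [ 474.9 -125.9  126.3] yaw_y 76.97 q6 -1.8 t 23.85
offset [0.0008, -0.0013, 0.1003] twist [0.0001, -0.0001, 0.0012] rows 2.0053061302334756 0.00828758686838281
```

View pics/w12o.png

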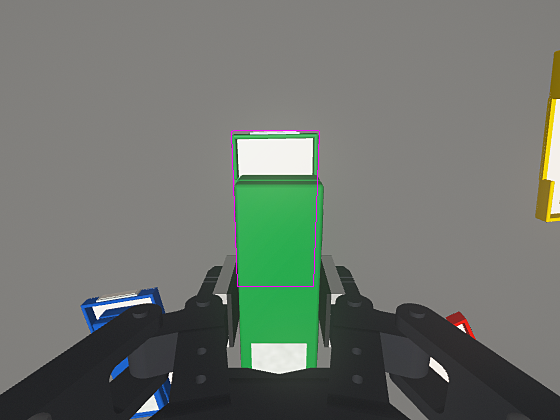

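Call:
step_arm --offset '[[0.0, -0.001, 0.02], [0.0, -0.001, 0.045], [0.0, -0.001, 0.07], [0.0, -0.001, 0.086], [0.0, -0.001, 0.093], [0.0, -0.001, 0.096], [0.0, -0.001, 0.097], [0.0, -0.001, 0.098], [0.0, -0.001, 0.099], [0.0, -0.001, 0.1], [0.0, -0.001, 0.1], [0.0, -0.001, 0.1]]' --twist '[[0, 0, 0], [0, 0, 0], [0, 0, 0], [0, 0, 0], [0, 0, 0], [0, 0, 0], [0, 0, 0], [0, 0, 0], [0, 0, 0], [0, 0, 0], [0, 0, 0], [0, 0, 0]]' --fingers '[0.4, 0.4, 0.4, 0.4, 0.4, 0.4, 0.4, 0.4, 0.4, 0.4, 0.4, 0.4]'

```text
time: 25.1
ee_pos: [475.2, -127.7, 27.6]
ee_rot: [[-0.974, 0.227, 0.002], [0.227, 0.974, -0.0], [-0.002, 0.0, -1.0]]
ft_force: [-1.7, 0.0, 6.5]
finger_gap: 0.391
gripper_force: 26.8
```

Call:
step_arm --offset '[[0, 0, -0.0005], [0, 0, -0.0005], [0, 0, -0.0005], [0, 0, -0.0005], [0, 0, -0.02], [0, 0, -0.06], [0, 0, -0.1], [0, 0, -0.135], [0, 0, -0.144], [0, 0, -0.144]]' --twist '[[0, 0, 0], [0, 0, 0], [0, 0, 0], [0, 0, 0], [0, 0, 0], [0, 0, 0], [0, 0, 0], [0, 0, 0], [0, 0, 0], [0, 0, 0]]' --fingers '[0.25, 0.0, -0.13, -0.13, -0.13, -0.13, -0.13, -0.13, -0.13, -0.13]'

```text
time: 26.1
ee_pos: [475.7, -127.9, 171.7]
ee_rot: [[-0.974, 0.227, 0.004], [0.227, 0.974, -0.001], [-0.004, -0.0, -1.0]]
ft_force: [0.5, -0.5, 0.2]
finger_gap: 0.569
gripper_force: 0.0
```

```bash
python3 - <<'E'
from h import *
settle();c,T,s=shot('w13');go([605,303.5,171],72,s)
for d in env.masks_of('green_box',c)[:2]:
    m=d['region'];print(round(d['conf'],2),d['extent'],fit(c,T,m,92,34,3,25))
for d in env.masks_of('green_tray',c)[:2]:
    m=d['region'];print(round(d['conf'],2),d['extent'],fit(c,T,m,118,60,0,12))
E
```

```text
[ 473.3 -127.3  168.7] 26.4
from [ 473.3 -127.3  168.7] yaw_y 76.89 q6 -1.9 t 26.4
offset [-0.0306, 0.4494, -0.0024] twist [-0.0, -0.0034, 0.0854] rows 9.008924721610569 0.5699022537520114
0.75 [255.5, 147.6, 302.5, 261.8] (array([ 475.12236278, -126.59563538,  167.12779087]), np.float64(0.9627716715469515))
0.67 [242.5, 130.2, 313.9, 265.6] (array([ 474.24188785, -127.10927678,  167.78871802]), np.float64(0.9822185242098349))
```

Green is centred in its tray. Now red.

Call:
step_arm --offset '[[-0.001, 0.02, 0], [-0.004, 0.06, 0], [-0.007, 0.108, 0], [-0.01, 0.156, 0], [-0.014, 0.204, 0], [-0.017, 0.252, 0], [-0.02, 0.3, 0], [-0.024, 0.346, 0], [-0.027, 0.392, 0], [-0.029, 0.428, 0], [-0.0305, 0.449, 0], [-0.0305, 0.449, 0]]' --twist '[[0, 0, 0.01], [0, 0, 0.02], [0, 0, 0.03], [0, 0, 0.04], [0, 0, 0.05], [0, 0, 0.06], [0, 0, 0.07], [0, 0, 0.08], [0, 0, 0.085], [0, 0, 0.085], [0, 0, 0.085], [0, 0, 0.085]]' --fingers '[-0.13, -0.13, -0.13, -0.13, -0.13, -0.13, -0.13, -0.13, -0.13, -0.13, -0.13, -0.13]'

```text
time: 27.75
ee_pos: [606.5, 306.0, 169.2]
ee_rot: [[-0.952, 0.305, 0.0], [0.305, 0.952, 0.001], [0.0, 0.001, -1.0]]
ft_force: [0.4, 0.2, -0.0]
finger_gap: 0.568
gripper_force: 0.0
```

```bash
python3 - <<'E'
from h import *
settle();c,T,s=shot('w14')
for d in env.masks_of('red_box',c)[:2]:
    m=d['region'];p,i=fit(c,T,m,92,34,3,25);print(round(d['conf'],2),d['extent'],p,i)
    if i>.9: go([*p[:2],26.3],p[2]-90,s)
E
```

```text
[606.  301.7 170.6] 28.15
0.78 [255.5, 141.8, 301.1, 256.7] [604.7481217  303.91544473 161.9132609 ] 0.96838314050804
from [606.  301.7 170.6] yaw_y 71.94 q6 44.5 t 28.15
offset [0.0019, 0.0018, 0.1443] twist [-0.0001, 0.0001, 0.0005] rows 2.8867476247104507 0.003572454677657024
```

Call:
step_arm --offset '[[0.001, 0.001, 0.03], [0.002, 0.002, 0.07], [0.002, 0.002, 0.105], [0.002, 0.002, 0.128], [0.002, 0.002, 0.138], [0.002, 0.002, 0.144], [0.002, 0.002, 0.144], [0.002, 0.002, 0.144], [0.002, 0.002, 0.144], [0.002, 0.002, 0.144], [0.002, 0.002, 0.144], [0.002, 0.002, 0.144]]' --twist '[[0, 0, 0], [0, 0, 0], [0, 0, 0], [0, 0, 0], [0, 0, 0], [0, 0, 0], [0, 0, 0], [0, 0, 0], [0, 0, 0], [0, 0, 0], [0, 0, 0], [0, 0, 0]]' --fingers '[-0.13, -0.13, -0.13, -0.13, -0.13, -0.13, -0.13, -0.13, 0.1, 0.2, 0.3, 0.4]'

```text
time: 29.45
ee_pos: [605.6, 305.7, 27.7]
ee_rot: [[-0.951, 0.309, 0.002], [0.309, 0.951, 0.001], [-0.002, 0.001, -1.0]]
ft_force: [-1.4, -0.9, 6.5]
finger_gap: 0.393
gripper_force: 26.7
```

Call:
step_arm --offset '[[0, 0, 0], [0, 0, -0.006], [0, 0, -0.02], [0, 0, -0.045], [0, 0, -0.075], [0, 0, -0.1], [0, 0, -0.1]]' --twist '[[0, 0, 0], [0, 0, 0], [0, 0, 0], [0, 0, 0], [0, 0, 0], [0, 0, 0], [0, 0, 0]]' --fingers '[0.4, 0.4, 0.4, 0.4, 0.4, 0.4, 0.4]'

```text
time: 30.15
ee_pos: [607.4, 306.8, 131.7]
ee_rot: [[-0.951, 0.309, 0.008], [0.309, 0.951, 0.004], [-0.006, 0.006, -1.0]]
ft_force: [0.4, 0.7, 0.3]
finger_gap: 0.388
gripper_force: 26.0
```

```bash
python3 - <<'E'
from h import *
s=settle();print(s['finger_gap'],s['gripper_force'],s['ft_force'].round(1));go([658,-9.8,126],106.1,s)
E
```

```text
0.3908374024065425 26.023764610290527 [-0.7  0.1 -0.7]
from [603.6 304.8 124.6] yaw_y 72.02 q6 44.8 t 30.45
offset [-0.1488, -0.2825, -0.0011] twist [-0.0014, -0.0029, -0.5948] rows 6.3856446674565355 3.9675270345795024
```

Call:
step_arm --offset '[[-0.006, -0.011, 0], [-0.018, -0.034, 0], [-0.034, -0.065, 0], [-0.052, -0.098, 0], [-0.07, -0.132, 0], [-0.088, -0.166, 0], [-0.106, -0.2, 0], [-0.122, -0.232, 0], [-0.136, -0.259, 0], [-0.145, -0.276, 0], [-0.149, -0.2825, 0], [-0.149, -0.2825, 0]]' --twist '[[0, 0, -0.03], [0, 0, -0.08], [0, 0, -0.14], [0, 0, -0.2], [0, 0, -0.27], [0, 0, -0.34], [0, 0, -0.41], [0, 0, -0.48], [0, 0, -0.54], [0, 0, -0.58], [0, 0, -0.595], [0, 0, -0.595]]' --fingers '[0.4, 0.4, 0.4, 0.4, 0.4, 0.4, 0.4, 0.4, 0.4, 0.4, 0.4, 0.4]'

```text
time: 31.65
ee_pos: [658.9, -10.1, 125.3]
ee_rot: [[-0.961, -0.276, -0.002], [-0.276, 0.961, 0.0], [0.001, 0.001, -1.0]]
ft_force: [-0.5, -0.1, -0.3]
finger_gap: 0.391
gripper_force: 26.0
```

```bash
python3 - <<'E'
from h import *
settle();c,T,s=shot('w15');print(s['finger_gap'],s['gripper_force'])
go([658.3,-9.8,26],106.1,s)
im=c['pixels'][:,:,::-1].copy();cv2.polylines(im,[boxhull(c,T,(658.3,-9.8,np.radians(16.1)),118,60,0,12).astype(int)],True,(255,0,255),1)
cv2.imwrite('pics/w15o.png',im)
E
```

```text
[659.1  -8.1 126.2] 31.95
0.390109059280015 25.989909768104553
from [659.1  -8.1 126.2] yaw_y 106.19 q6 -16.9 t 31.95
offset [0.0012, -0.0014, 0.1002] twist [0.0002, -0.0002, 0.0016] rows 2.005078572281625 0.011148272396712528
```

View pics/w15o.png

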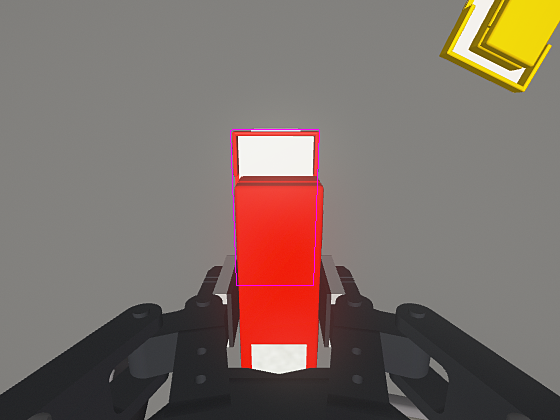

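The red tray outline fits and the box is aligned with it. Lower it.

Call:
step_arm --offset '[[0.001, -0.0015, 0.02], [0.001, -0.0015, 0.045], [0.001, -0.0015, 0.07], [0.001, -0.0015, 0.086], [0.001, -0.0015, 0.093], [0.001, -0.0015, 0.096], [0.001, -0.0015, 0.097], [0.001, -0.0015, 0.098], [0.001, -0.0015, 0.099], [0.001, -0.0015, 0.1], [0.001, -0.0015, 0.1], [0.001, -0.0015, 0.1]]' --twist '[[0, 0, 0], [0, 0, 0], [0, 0, 0], [0, 0, 0], [0, 0, 0], [0, 0, 0], [0, 0, 0], [0, 0, 0], [0, 0, 0], [0, 0, 0], [0, 0, 0], [0, 0, 0]]' --fingers '[0.4, 0.4, 0.4, 0.4, 0.4, 0.4, 0.4, 0.4, 0.4, 0.4, 0.4, 0.4]'

```text
time: 33.2
ee_pos: [659.4, -11.1, 27.7]
ee_rot: [[-0.961, -0.277, 0.002], [-0.277, 0.961, 0.0], [-0.002, -0.0, -1.0]]
ft_force: [-1.4, -0.4, 5.6]
finger_gap: 0.393
gripper_force: 26.8
```

Call:
step_arm --offset '[[0, 0, -0.0005], [0, 0, -0.0005], [0, 0, -0.0005], [0, 0, -0.0005], [0, 0, -0.02], [0, 0, -0.06], [0, 0, -0.1], [0.02, 0, -0.145], [0.05, 0, -0.19], [0.08, 0, -0.225], [0.1, 0, -0.24], [0.1, 0, -0.24]]' --twist '[[0, 0, 0], [0, 0, 0], [0, 0, 0], [0, 0, 0], [0, 0, 0], [0, 0, 0], [0, 0, 0], [0, 0, 0], [0, 0, 0], [0, 0, 0], [0, 0, 0], [0, 0, 0]]' --fingers '[0.25, 0.0, -0.13, -0.13, -0.13, -0.13, -0.13, -0.13, -0.13, -0.13, -0.13, -0.13]'

```text
time: 34.4
ee_pos: [561.8, -39.5, 269.9]
ee_rot: [[-0.961, -0.276, 0.005], [-0.276, 0.961, -0.001], [-0.004, -0.002, -1.0]]
ft_force: [-0.0, 0.4, -0.1]
finger_gap: 0.564
gripper_force: 0.0
```

```bash
python3 - <<'E'
from h import *
settle();c,T,s=shot('w16')
for n in('red','yellow','green','blue'):
    for q,L,W,a,b in((n+'_box',92,34,3,25),(n+'_tray',118,60,0,12)):
        for d in env.masks_of(q,c)[:2]:
            try:
                p,i=fit(c,T,d['region'],L,W,a,b)
                if i>.9:print(q,round(d['conf'],2),d['extent'],p.round(1),i)
            except Exception as e:print(q,e)
t=env.capture('top');im=t['pixels'][140:300,110:470,::-1];cv2.imwrite('pics/end.png',cv2.resize(im,None,fx=2.2,fy=2.2,interpolation=cv2.INTER_CUBIC))
E
```

```text
[562.8 -38.6 264.8] 34.8
red_box 0.65 [261.4, 225.7, 294.9, 303.8] [659.4 -10.   15.7] 0.96697180243109
red_tray 0.6 [254.9, 209.2, 306.3, 304.8] [659.2  -9.5  15.8] 0.9611260845117438
yellow_tray 0.6 [375.9, 71.0, 476.7, 193.8] [469.5 102.8 172.1] 0.9719842710974754
green_box 0.76 [182.3, 22.9, 255.5, 124.5] [ 474.8 -126.5  166.9] 0.9849539498587676
green_tray 0.88 [172.4, 7.7, 269.8, 140.8] [ 474.9 -126.6  167.7] 0.9846414531992372
blue_box 0.92 [46.8, 78.3, 100.6, 174.5] [ 570.4 -268.4  177.8] 0.9494045661748424
blue_tray 0.85 [34.9, 66.0, 112.1, 190.0] [ 572.2 -269.3  177.3] 0.9810979358253245
```

View pics/w16.png

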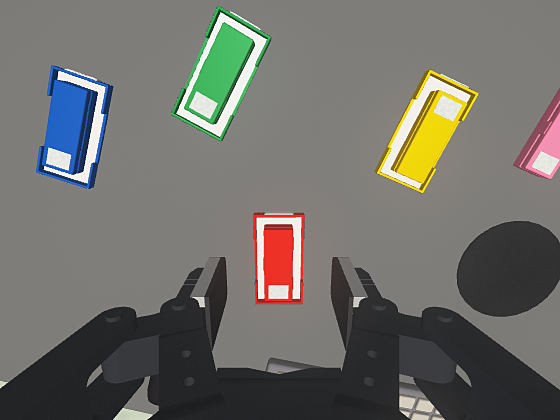

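All four boxes lie flat inside their own trays: blue (70,125), green (220,75), yellow (430,130) and red (280,260). The mat is empty and the gripper is clear of everything.

```bash
python3 -c "
from station import env
print(env.finish_job())"
```

```text
the job is handed in; nothing more can be done
None
```

I took the pile apart from the top down and set the yellow, blue, green and red boxes flat, lid up and lengthwise in their own-coloured trays, without going near the oil bottle or staining jar; I handed the job in at about 35 s, and the hand-in returned no verdict.

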